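# Lock the grind setting of a coffee mill and fit its crank

## Task

The coarseness on the hand coffee mill is set, but not yet locked: run the brass lock ring down its thread and tighten it firmly against the dark setting ring below, without dragging the setting ring round with it. Then fit the crank: push it gently all the way down onto the square end of the spindle and let go. Leave the things around undisturbed.

Things in the scene. Friction and masses are not known exactly. Their poses are not given: they have to be found in the camera images.
- mill: hand coffee mill on a black suction foot 132 mm across; it does not move. Dark wooden drum 101 mm across, steel top at height 124 mm. Origin on the worktop under its vertical axis, z up, -x to the drawer with the brass ball knob. A fixed threaded sleeve (28 mm across) rises from the steel top to 164 mm and carries the two rings; the square spindle end above it tops out at 194 mm
- lock_ring: brass ribbed lock ring, the upper ring, 54 mm outside diameter, 12 mm thick; origin at the centre of its underside, z up. Clockwise from above lowers it, 5 mm a turn (0.8 mm a radian), at about 0.03 N m while free. It starts 2.3 to 4.5 mm above the setting ring; a captive washer under it stands 0.2 to 2.2 mm proud, differently each time, so where they meet must be felt
- lock_top (a point): centre of the lock ring's top face, 12 mm above its origin. Grip the rim from above in any direction, sleeve and spindle standing up between the fingers; fingertips may reach down to 22 mm below this point, beside the narrower setting ring. From first touch the resisting torque builds over about half a radian; about 0.5 N m is firmly tight, and it stays tight when let go
- setting_ring: dark steel setting ring with a white index mark, 42 mm outside diameter, 12 mm thick, on the same thread just below the lock ring; origin at the centre of its underside, z up. Held by friction alone: tightening the lock ring on it with about 1 N m, or a few tenths of a radian beyond tight, drags it round, which must not happen
- setting_mark (a point): the white index mark at the rim of the setting ring, on its top face, 20.5 mm from the axis
- spindle_shoulder (a point): on the mill's axis, the flat shoulder (24 mm across) on which the crank's hub comes to rest, at height 168 mm; z up, x and y square to the flats of the square end, which is 10 mm wide and rises 26 mm from here (the top 4 mm tapered). The spindle turns stiffly about z (0.06 N m)
- crank: steel crank lying loose, knob up, 0.09 to 0.18 kg: hub 28 x 28 mm, 22 mm high, with a square through-hole 11.1 mm wide parallel to its sides; flat arm 16 mm wide, 7 mm thick, along -x to a dark wooden knob (26 mm across, top at 43 mm) 112 mm from the hub. Origin at the centre of the hub's underside, z up. Fits with the arm to any of four sides. Grip the hub across y
- coffee_jar: square glass coffee jar with gold lid, 80 x 80 x 179 mm, origin under its centre; leave alone
- jar_sugar: round clear jar with white lid, 97 mm across, 170 mm high, origin under its centre; leave alone
- mug_1: white mug, 80 mm across, 91 mm high, origin under it; leave alone
- mug_2: white and green mug, 92 mm across, 93 mm high, origin under it; leave alone
- fork: steel fork, 193 mm long, lying flat, origin under its middle; leave alone
- tea_box: red tea box, 69 x 133 x 66 mm, origin under its centre; leave alone

How it is judged:
By the outcome, as a careful person would: the job done as asked, in the order asked, and still so for the second after the job is handed in, with the robot touching nothing.
It also fails if it takes over 72 s, if anything falls off the work surface, if the arm or the gripper's body presses on something with over 40 N, if the wrist force passes 120 N, or if a joint passes its speed limit or range.

## Robot

A 7-joint arm with a two-finger parallel gripper is mounted at the origin on a cart in front of the work surface, level with it; the furniture and walls round the work are solid. World frame = base frame: x ahead of the robot, y to its left, z up, the work surface at z = 0. Lengths are in m, angles in rad, forces in N, time in s.
With the tool pointing down it reaches from about 0.425 to 0.875 m from the base axis. Payload 8.4 kg.
Tool frame: the origin (TCP) lies at the very end of the fingers, on their centre line; the grasp point (between the pads) lies 19 mm behind it; z points along the fingers, y is the line along which they close (so a half turn about z gives the same grasp; the last joint's range is limited). The gripper opens to 87 mm and grips with 3 to 60 N. Pads are 19 mm wide; open, the fingers measure 117 mm over their backs; the gripper's body (75 mm by 190 mm) begins 51 mm behind the grasp point.
Start: joints at [-1.308, 0.333, 0.04, 1.465, -0.013, 1.343, -0.059], TCP at [0.23, 0.608, 0.223] pointing down, gripper open.
Joint ranges: [-2.58, 2.58], [-0.38, 2.09], [-1.3, 1.39], [0.25, 2.4], [-1.5, 4.64], [0.08, 2.09], [-2.65, 2.65]. Speed limits (rad/s): [2.22, 2.22, 2.79, 2.79, 3.14, 3.14, 3.14].

## Interface

Orientations are given as a unit quaternion [x, y, z, w].
In Python, from workcell import env, capture gives the robot as it stands. The module is installed in compiled form; this text tells all that it offers.
- The arm moves only by the tool move_arm, never from a script. Its argument "rows" is a list of rows, each a list of 3 entries, a list of its own where there are three numbers: the shift along the tool's x, y, z in m, then the turn, a rotation vector about the tool's x, y, z in degrees, then the opening, from -1 (shut) to 1 (fully open). A call has 1 to 10 rows; each row is the pose to reach, as a shift and turn from the pose commanded when the call began, along the tool's axes at that moment; what a row does not reach only later rows make up. A row lasts 1/8 s, in which the tool goes at most 62.5 mm and 10.7 degrees, less where a joint would pass 70% of its speed; a pose out of reach is approached as far as the arm can. A call with a gripper value outside its range is refused whole. The fingers move at their own pace and stop on an object; "newtons" is the grip in N (left out, the last holds). Time passes only in rows, so rows that repeat a pose let the fingers close. It gives the time, the measured TCP pose, the force, the opening and the grip force at its end, in the units of the state.
- env.get_state(): the state, without advancing time (a new reading comes with each control period).
- capture(name): name is "scene" or "top"; returns a dict with "color" (400x640x3 uint8, red, green, blue), "K" (3x3 intrinsics, pixels), "world_from_camera" (4x4, takes a point from camera to world coordinates). Camera axes: x right, y up, looking along -z (the intrinsics and any distortion apply to the point x, -y, -z); pixel columns grow to the right and rows downward; lengths in m; the calibration is good to about 2 mm. A picture is of the moment at which its call begins. There is no depth.
- env.hand_in(): hands the job in; it is judged then, once.
The state is a dict: "time": time; "joint_pos": joint angles; "joint_velocities": joint speeds; "joint_efforts": joint torques, N m; "tcp_pos": TCP position; "ee_rot": TCP orientation; "ft_force": force on the tool from outside, world axes, zero at the start; "ft_torque": the same for the moment, N m; "opening": opening from 0.0 (shut) to 1.0 (fully open); "grip_force": force on a finger pad.
Only numpy, scipy, OpenCV 4.12 (cv2) and the standard library are available. Lean on these libraries where they do the work, as an engineer would, in place of code of your own. Each camera call takes 0.05 s, during which the arm holds its last target. There are 200 camera calls.

## Working session

There is one attempt and no reset: what is moved stays moved. The work goes in short steps, Python scripts to look and compute and a tool call to move; the robot and the scene stay as the last step left them, time stands still between calls to the robot, and variables do not carry over. Pictures are saved under pics/ and viewed, at most 10 in all, crops included, and the job is handed in when it is done.

Besides the shell and the picture viewer there is one more tool, called after ">>>" as a command line: name --argument value ..., lists and objects as JSON in quotes. move_arm: Moves the arm, as the interface text tells. Its arguments: {"type":"object","properties":{"rows":{"type":"array"},"newtons":{"type":"number"}},"required":["rows"]}

```bash
mkdir -p pics; python3 - <<'E'
from workcell import env, capture
import cv2,numpy as np
np.set_printoptions(precision=4,suppress=True)
for n in("scene","top"):
    c=capture(n); cv2.imwrite(f"pics/{n}0.png",c["color"][:,:,::-1]); print(c["K"],c["world_from_camera"],[k for k in c])
    np.savez(f"{n}0.npz",**{k:c[k] for k in("color","K","world_from_camera")})
print(env.get_state())
E
```

```text
[[425.2891   0.     320.1236]
 [  0.     425.2891 205.7842]
 [  0.       0.       1.    ]] [[ 0.855   0.2083 -0.4749  0.0221]
 [-0.5186  0.3576 -0.7766 -0.9304]
 [ 0.008   0.9103  0.4138  0.6471]
 [ 0.      0.      0.      1.    ]] ['color', 'K', 'world_from_camera']
[[516.8001   0.     316.7916]
 [  0.     516.8001 203.8167]
 [  0.       0.       1.    ]] [[ 0.0225  0.9815 -0.1902  0.3404]
 [-0.9995  0.0176 -0.0272  0.0103]
 [-0.0234  0.1907  0.9814  1.3635]
 [ 0.      0.      0.      1.    ]] ['color', 'K', 'world_from_camera']
{'time': 0.1, 'joint_pos': array([-1.3082,  0.3338,  0.0399,  1.4662, -0.0134,  1.3433, -0.0585]), 'joint_velocities': array([-0.0007, -0.0019, -0.0024, -0.0017,  0.0001, -0.001 , -0.0001]), 'joint_efforts': array([  0.005 , -65.7816,   1.3407, -40.4704,  -0.0596,   0.0408,
         0.0001]), 'tcp_pos': array([0.23  , 0.6075, 0.2217]), 'ee_rot': array([ 0.1799,  0.9837, -0.0007, -0.0001]), 'ft_force': array([-0.858 , -0.3747, -0.3821]), 'ft_torque': array([ 0.0111, -0.005 , -0.0148]), 'grip_force': 0.0, 'opening': 1.0009336906283415}
```

View pics/scene0.png

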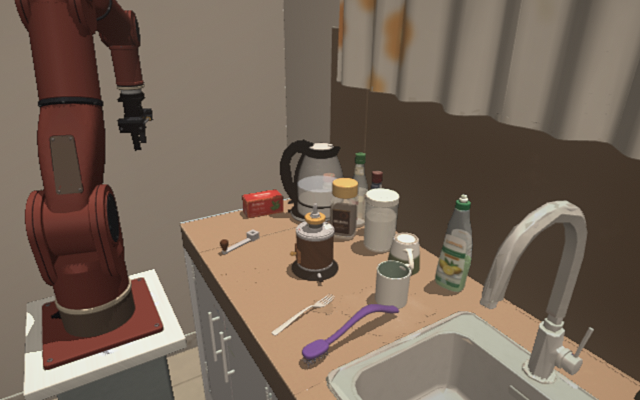

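View pics/top0.png

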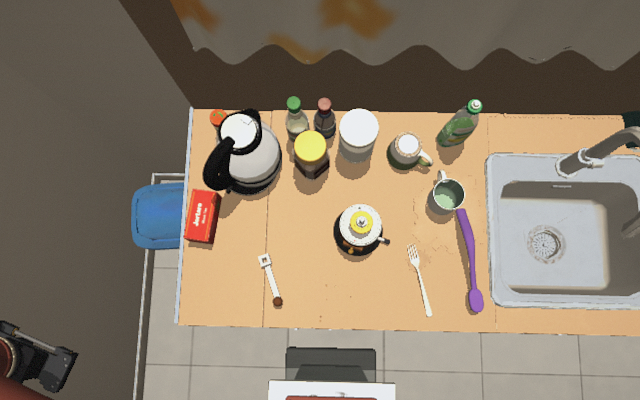

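The mill is at about (361,225) in top and (315,245) in scene. The crank hub is at (265,260) in top, with the knob at (278,301). I'll enlarge these.

```bash
python3 - <<'E'
import cv2,numpy as np
t=cv2.imread("pics/top0.png");s=cv2.imread("pics/scene0.png")
def crop(im,x,y,w,h,k):
    o=cv2.resize(im[y:y+h,x:x+w],None,fx=k,fy=k,interpolation=cv2.INTER_CUBIC)
    for i in range(0,w,10):
        cv2.line(o,(i*k,0),(i*k,6),(0,255,0),1); cv2.putText(o,str(x+i),(i*k,16),0,.35,(0,255,0),1)
    for i in range(0,h,10):
        cv2.line(o,(0,i*k),(6,i*k),(0,255,0),1); cv2.putText(o,str(y+i),(8,i*k+4),0,.35,(0,255,0),1)
    return o
a=np.vstack([np.hstack([crop(t,330,195,66,50,6),crop(t,246,250,66,50,6)]),np.hstack([crop(s,282,200,66,50,6),crop(s,210,215,66,50,6)])])
print(a.shape);cv2.imwrite("pics/crop1.png",a)
E
```

```text
(600, 792, 3)
```

View pics/crop1.png

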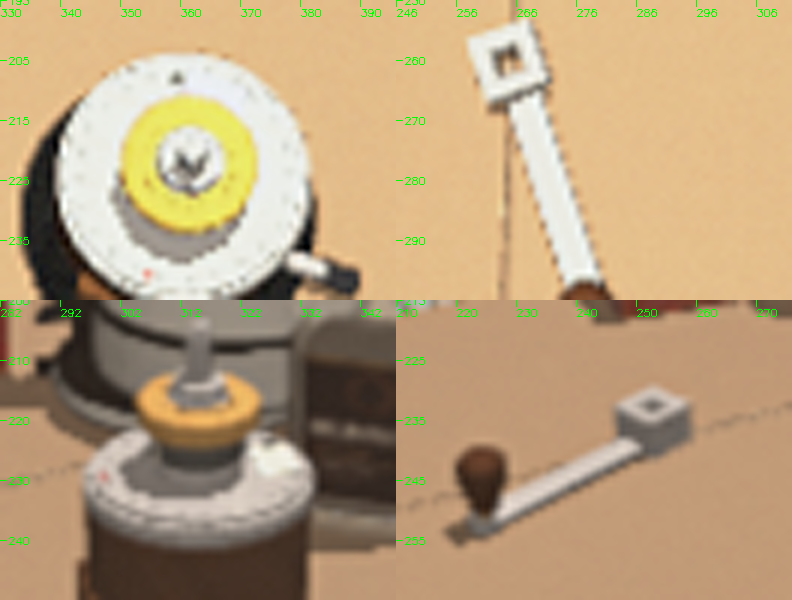

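```bash
cat > h.py <<'E'
import numpy as np
np.set_printoptions(precision=4,suppress=True)
D={n:np.load(f"{n}0.npz") for n in("scene","top")}
def px2w(n,u,v,z):
    K=D[n]["K"];T=D[n]["world_from_camera"]
    d=T[:3,:3]@np.array([(u-K[0,2])/K[0,0],-(v-K[1,2])/K[1,1],-1]); o=T[:3,3]
    return o+d*(z-o[2])/d[2]
def w2px(n,p):
    K=D[n]["K"];T=D[n]["world_from_camera"]; c=T[:3,:3].T@(np.array(p)-T[:3,3])
    return np.array([K[0,0]*c[0]/-c[2]+K[0,2],K[1,1]*-c[1]/-c[2]+K[1,2]])
E
python3 - <<'E'
from h import *
print("steel top",px2w("top",360.5,224.5,.124),px2w("top",339.3,224.5,.124),px2w("top",381.7,224.5,.124))
for z in(.15,.155,.16):print("ring",z,px2w("top",361.4,222.3,z),px2w("top",350,222.3,z),px2w("top",372.8,222.3,z))
print("tip",px2w("top",361.7,222.3,.19),px2w("scene",315.3,203.5,.194))
print("scene steel",px2w("scene",315,230,.124), px2w("scene",296,230,.124),px2w("scene",334.5,230,.124))
print("hub",px2w("top",264.7,260,.022),px2w("scene",252.7,232.5,.022))
print("hubcorners",[px2w("top",*p,.022)[:2] for p in((257.8,256.3),(269.2,253.3),(271.5,264.2),(261.3,267.5))])
print("knob",px2w("top",277.7,300.5,.04),px2w("scene",224,241,.043))
E
```

```text
steel top [ 0.5315 -0.0623  0.124 ] [ 0.5305 -0.011   0.124 ] [ 0.5324 -0.1135  0.124 ]
ring 0.15 [ 0.5328 -0.0629  0.15  ] [ 0.5323 -0.0359  0.15  ] [ 0.5333 -0.0898  0.15  ]
ring 0.155 [ 0.532  -0.0626  0.155 ] [ 0.5315 -0.0357  0.155 ] [ 0.5325 -0.0894  0.155 ]
ring 0.16 [ 0.5312 -0.0623  0.16  ] [ 0.5307 -0.0355  0.16  ] [ 0.5317 -0.089   0.16  ]
tip [ 0.5265 -0.0611  0.19  ] [ 0.5386 -0.0615  0.194 ]
scene steel [ 0.5305 -0.074   0.124 ] [ 0.4873 -0.0487  0.124 ] [ 0.575  -0.1001  0.124 ]
hub [0.4493 0.1794 0.022 ] [0.4539 0.1766 0.022 ]
hubcorners [array([0.4586, 0.1978]), array([0.467 , 0.1684]), array([0.4388, 0.1613]), array([0.4298, 0.1874])]
knob [0.3467 0.14   0.04  ] [0.3474 0.1328 0.043 ]
```

```bash
python3 - <<'E'
from h import *
import cv2
th=np.linspace(0,2*np.pi,181)
def ext(n,z0,z1,r,c=(.532,-.0625)):
    P=np.array([w2px(n,(c[0]+r*np.cos(t),c[1]+r*np.sin(t),z)) for t in th for z in (z0,z1)])
    return P.min(0),P.max(0)
print("steel",ext("scene",.124,.124,.0505),ext("top",.124,.124,.0505))
for zt in(.150,.155,.160):print(zt,ext("scene",zt-.012,zt,.027),ext("top",zt-.012,zt,.027))
print("tip",w2px("scene",(.532,-.0625,.194)),w2px("top",(.532,-.0625,.194)),w2px("scene",(.532,-.0625,.168)),w2px("top",(.532,-.0625,.168)))
def crop(n,im,x,y,w,h,k):
    o=cv2.resize(im[y:y+h,x:x+w],None,fx=k,fy=k,interpolation=cv2.INTER_CUBIC)
    for i in range(0,w,2):
        cv2.line(o,(i*k,0),(i*k,6),(0,255,0),1)
        if i%4==0: cv2.putText(o,str(x+i),(i*k,16),0,.35,(0,255,0),1)
    for i in range(0,h,2):
        cv2.line(o,(0,i*k),(6,i*k),(0,255,0),1)
        if i%4==0: cv2.putText(o,str(y+i),(8,i*k+4),0,.35,(0,255,0),1)
    return o
t=cv2.imread("pics/top0.png");s=cv2.imread("pics/scene0.png")
cv2.imwrite("pics/crop2.png",np.hstack([np.vstack([crop("t",t,346,206,32,24,12),crop("t",t,250,250,32,24,12)]),crop("s",s,300,200,32,48,12)]))
E
```

```text
steel (array([294.2791, 219.7182]), array([332.2364, 237.2568])) (array([339.7068, 203.8101]), array([381.5096, 245.0852]))
0.15 (array([303.0445, 214.9372]), array([323.5206, 228.1418])) (array([349.6424, 211.415 ]), array([372.656 , 234.5995]))
0.155 (array([303.0282, 213.2623]), array([323.5422, 226.4245])) (array([349.7242, 211.0434]), array([372.8312, 234.321 ]))
0.16 (array([303.0118, 211.5813]), array([323.5638, 224.7007])) (array([349.8066, 210.6688]), array([373.0079, 234.0404]))
tip [313.3097 204.1642] [362.4153 219.6431] [313.2957 213.2118] [361.7113 221.4302]
```

View pics/crop2.png

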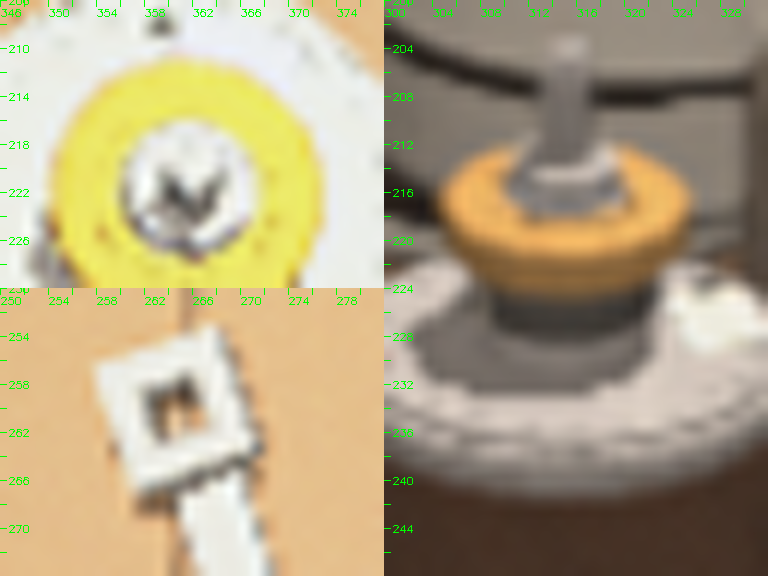

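>>> move_arm --rows '[[[-0.04,-0.04,-0.03],[0,0,-8],1],[[-0.08,-0.08,-0.04],[0,0,-15],1],[[-0.12,-0.12,-0.04],[0,0,-22],1],[[-0.16,-0.16,-0.04],[0,0,-29],1],[[-0.2,-0.2,-0.04],[0,0,-36],1],[[-0.24,-0.24,-0.04],[0,0,-43],1],[[-0.28,-0.28,-0.04],[0,0,-50],1],[[-0.32,-0.32,-0.04],[0,0,-57],1],[[-0.36,-0.36,-0.04],[0,0,-60],1],[[-0.4,-0.4,-0.04],[0,0,-60],1]]'

```text
time: 1.35
tcp_pos: [0.4629, 0.0904, 0.2625]
ee_rot: [-0.336, 0.942, 0.0, 0.0]
ft_force: [0.2, 1.1, 1.1]
opening: 0.997
grip_force: 0.0
```

```bash
cat >> h.py <<'E'
from scipy.spatial.transform import Rotation as R
def tool(st,target):
    "shift in tool axes to world target"
    return R.from_quat(st["ee_rot"]).inv().apply(np.array(target)-st["tcp_pos"])
def show(st):
    r=R.from_quat(st["ee_rot"]).as_matrix()
    print("t",round(st["time"],2),"tcp",st["tcp_pos"],"yaw_y",round(np.degrees(np.arctan2(r[1,1],r[0,1])),2),"tilt",r[2],"q",st["joint_pos"],"\nF",st["ft_force"],"T",st["ft_torque"],"e7",st["joint_efforts"][6],"open",st["opening"]*87,"grip",st["grip_force"])
E
python3 -c "
from h import *
from workcell import env
s=env.get_state();show(s);print(tool(s,(.533,-.0635,.25)))"
```

```text
t 1.35 tcp [0.4629 0.0904 0.2625] yaw_y 129.32 tilt [-0.0002  0.0002 -1.    ] q [-0.7679 -0.0807  0.4578  1.8383  0.036   1.3757  1.9387] 
F [0.2142 1.1246 1.093 ] T [ 0.1225 -0.0388  0.025 ] e7 -1.6550956293940544 open 86.745872692323 grip 0.0
[ 0.0433 -0.1635  0.0124]
```

>>> move_arm --rows '[[[0.012,-0.045,0],[0,0,0],1],[[0.024,-0.09,0],[0,0,0],1],[[0.035,-0.135,0.005],[0,0,0],1],[[0.043,-0.1635,0.012],[0,0,0],1],[[0.043,-0.1635,0.012],[0,0,0],1],[[0.043,-0.1635,0.045],[0,0,0],1],[[0.043,-0.1635,0.08],[0,0,0],1],[[0.043,-0.1635,0.11],[0,0,0],1],[[0.043,-0.1635,0.125],[0,0,0],1],[[0.043,-0.1635,0.125],[0,0,0],1]]'

```text
time: 2.6
tcp_pos: [0.5323, -0.0609, 0.1372]
ee_rot: [-0.336, 0.942, 0.0, -0.001]
ft_force: [-0.4, 0.0, 0.6]
opening: 0.997
grip_force: 0.0
```

```bash
python3 -c "
from h import *
from workcell import env,capture
import cv2
s=env.get_state();show(s);print(tool(s,(.533,-.0635,.137)))
c=capture('scene')['color'][:,:,::-1];d=capture('top')['color'][:,:,::-1]
cv2.imwrite('pics/c3.png',np.hstack([cv2.resize(c[170:250,270:350],None,fx=5,fy=5,interpolation=2),cv2.resize(d[180:260,320:400],None,fx=5,fy=5,interpolation=2)]))"
```

```text
t 2.6 tcp [ 0.5323 -0.0609  0.1372] yaw_y 129.31 tilt [ 0.0012  0.0009 -1.    ] q [-0.5616  0.186   0.6644  1.878  -0.1267  1.1211  2.4068] 
F [-0.4306  0.0065  0.5792] T [0.0688 0.0428 0.0498] e7 0.11148918885737658 open 86.77673778237084 grip 0.0
[ 0.0011 -0.0024  0.0002]
```

View pics/c3.png

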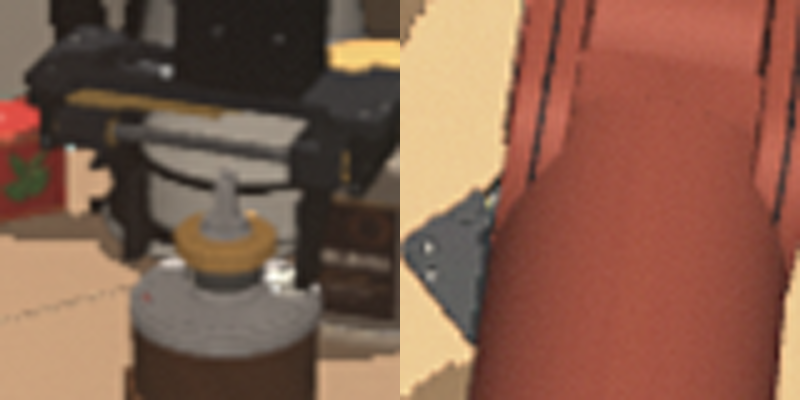

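The fingers straddle the ring, with tips at about (130,258) and (310,285) in the crop and the ring between them. I'll close gently.

>>> move_arm --rows '[[[0.001,-0.001,0],[0,0,0],0.3],[[0.001,-0.001,0],[0,0,0],0.3],[[0.001,-0.001,0],[0,0,0],0.1],[[0.001,-0.001,0],[0,0,0],0.0],[[0.001,-0.001,0],[0,0,0],-0.2],[[0.001,-0.001,0],[0,0,0],-0.2]]' --newtons 10

```text
time: 3.45
tcp_pos: [0.533, -0.0634, 0.1377]
ee_rot: [-0.336, 0.942, -0.0, 0.0]
ft_force: [2.6, -3.3, -1.7]
opening: 0.616
grip_force: 10.0
```

```bash
python3 -c "
from h import *
from workcell import env,capture
s=env.get_state();show(s);print(tool(s,s['tcp_pos']+s['ft_force']))"
```

```text
t 3.45 tcp [ 0.533  -0.0634  0.1377] yaw_y 129.25 tilt [-0.0003 -0.0009 -1.    ] q [-0.5591  0.1859  0.6664  1.8772 -0.1268  1.1199  2.4102] 
F [ 2.616  -3.3306 -1.6996] T [-0.405  -0.606  -0.0294] e7 -0.016695972299203277 open 53.61697826333497 grip 10.000603871885687
[ 0.0821 -4.2328  1.7035]
```

>>> move_arm --rows '[[[0.0,-0.0005,0.0001],[0,0,5],-0.2],[[0.0,-0.0005,0.0002],[0,0,12],-0.2],[[0,-0.0005,0.0003],[0,0,20],-0.2],[[0,-0.0005,0.0004],[0,0,28],-0.2],[[0,-0.0005,0.0005],[0,0,36],-0.2],[[0,-0.0005,0.0006],[0,0,44],-0.2]]'

```text
time: 4.2
tcp_pos: [0.5327, -0.0626, 0.137]
ee_rot: [0.043, 0.999, 0.0, -0.0]
ft_force: [0.1, 1.5, 2.4]
opening: 0.618
grip_force: 10.0
```

```bash
cat > s.py <<'E'
from h import *
from workcell import env
s=env.get_state();show(s);print(tool(s,s['tcp_pos']+s['ft_force']))
E
python3 s.py
```

```text
t 4.2 tcp [ 0.5327 -0.0626  0.137 ] yaw_y 85.04 tilt [ 0.0007  0.0009 -1.    ] q [-0.6431  0.1993  0.7651  1.8805 -0.1538  1.1218  1.6635] 
F [0.1067 1.5364 2.3866] T [0.3563 0.1235 0.065 ] e7 2.2207362949848175 open 53.79868510299648 grip 9.994539571925998
[ 0.0282  1.5421 -2.3852]
```

>>> move_arm --rows '[[[0,0,0.0001],[0,0,8],-0.2],[[0,0,0.0002],[0,0,16],-0.2],[[0,0,0.0003],[0,0,24],-0.2],[[0,0,0.0004],[0,0,32],-0.2],[[0,0,0.0006],[0,0,40],-0.2],[[0,0,0.0007],[0,0,48],-0.2],[[0,0,0.0008],[0,0,54],-0.2],[[0,0,0.0008],[0,0,58],-0.2],[[0,0,0.0008],[0,0,60],-0.2]]'

```text
time: 5.32
tcp_pos: [0.5335, -0.062, 0.1364]
ee_rot: [0.535, 0.845, 0.001, -0.0]
ft_force: [3.0, 4.0, 1.2]
opening: 0.618
grip_force: 10.0
```

```bash
python3 s.py
```

```text
t 5.33 tcp [ 0.5335 -0.062   0.1364] yaw_y 25.3 tilt [ 0.0008  0.0012 -1.    ] q [-0.7749  0.2302  0.9256  1.8853 -0.2051  1.124   0.6689] 
F [3.0059 3.9636 1.1524] T [ 0.9497 -0.6293  0.3625] e7 -0.20845597609877586 open 53.74157816757781 grip 9.999109371565282
[ 2.2997  4.4129 -1.1451]
```

>>> move_arm --rows '[[[0,0.0003,0],[0,0,0],-0.2],[[0,0.0003,0],[0,0,0],-0.2],[[0,0.0003,0],[0,0,1],-0.2],[[0,0.0003,0],[0,0,2],-0.2],[[0,0.0003,0],[0,0,2],-0.2]]' --newtons 40

```text
time: 5.95
tcp_pos: [0.5336, -0.0619, 0.1364]
ee_rot: [0.549, 0.836, 0.001, -0.0]
ft_force: [1.8, 5.2, 4.1]
opening: 0.607
grip_force: 40.0
```

```bash
python3 s.py
```

```text
t 5.95 tcp [ 0.5336 -0.0619  0.1364] yaw_y 23.36 tilt [ 0.0012  0.001  -1.    ] q [-0.7791  0.2322  0.9314  1.885  -0.2079  1.1247  0.6376] 
F [1.807  5.1824 4.1151] T [ 1.1482 -0.3486  0.2579] e7 -0.3854267857968807 open 52.770545921371735 grip 39.99925643205643
[ 4.0464  3.7176 -4.1065]
```

>>> move_arm --rows '[[[0,0.0003,0.0],[0,0,2],-0.2],[[0,0.0003,0.0],[0,0,4],-0.2],[[0,0.0003,0.0],[0,0,4],-0.2],[[0,0.0003,0.0],[0,0,4],-0.2]]'

```text
time: 6.45
tcp_pos: [0.5336, -0.0619, 0.1363]
ee_rot: [0.578, 0.816, 0.001, -0.0]
ft_force: [-0.2, 5.4, 4.2]
opening: 0.61
grip_force: 40.0
```

```bash
cat > s2.py <<'E'
from h import *
from workcell import env,capture
s=env.get_state();show(s);print(tool(s,s['tcp_pos']+s['ft_force']))
for i in range(3):
    capture('top');s=env.get_state();print(s['ft_torque'][2],s['joint_efforts'][6],s['ft_force'])
E
python3 s2.py
```

```text
t 6.45 tcp [ 0.5336 -0.0619  0.1363] yaw_y 19.36 tilt [ 0.0015  0.0005 -1.    ] q [-0.7886  0.236   0.9438  1.8849 -0.2131  1.1257  0.5726] 
F [-0.1873  5.3846  4.2177] T [ 1.1294 -0.1295  0.1687] e7 -0.21341838408261538 open 53.06599250495007 grip 39.99931851401925
[ 5.1484  1.6102 -4.2093]
0.23595389750444612 -0.2092250157147646 [-0.0072  6.3457  3.942 ]
0.25124746426046224 -0.2096701366826892 [0.9778 5.5873 3.7466]
0.18028338840004676 -0.2100926823914051 [0.4528 4.5823 3.7093]
```

>>> move_arm --rows '[[[0.0005,0.0003,0.0],[0,0,2],-0.2],[[0.0005,0.0003,0.0],[0,0,6],-0.2],[[0.0005,0.0003,0.0001],[0,0,10],-0.2],[[0.0005,0.0003,0.0001],[0,0,15],-0.2],[[0.0005,0.0003,0.0002],[0,0,20],-0.2],[[0.0005,0.0003,0.0002],[0,0,20],-0.2]]' --newtons 15

```text
time: 7.35
tcp_pos: [0.5339, -0.063, 0.1363]
ee_rot: [0.712, 0.702, -0.0, 0.0]
ft_force: [0.7, 0.8, 5.4]
opening: 0.616
grip_force: 15.0
```

```bash
python3 s2.py
```

```text
t 7.35 tcp [ 0.5339 -0.063   0.1363] yaw_y -0.84 tilt [-0.0007  0.0005 -1.    ] q [-0.8401  0.2553  1.012   1.8863 -0.2386  1.1284  0.246 ] 
F [0.7215 0.7788 5.4316] T [ 0.0335 -0.2135  0.362 ] e7 -0.9977782890200615 open 53.596456485946725 grip 15.000271168537438
[ 0.7856  0.7131 -5.4317]
0.3757863626524984 -0.5635713413357735 [0.7159 0.128  5.1197]
0.35732916859084646 -0.3983258083462715 [1.3148 1.0513 5.3662]
0.28762020948393224 -0.3436114825308323 [ 0.967  -0.0941  5.1798]
```

>>> move_arm --rows '[[[0,0,0],[0,0,0],-0.2],[[0,0,0],[0,0,0],-0.2],[[0,0,0],[0,0,3],-0.2],[[0,0,0.0],[0,0,6],-0.2],[[0,0,0.0],[0,0,6],-0.2],[[0,0,0.0],[0,0,6],-0.2]]' --newtons 40

```text
time: 8.25
tcp_pos: [0.5339, -0.063, 0.1362]
ee_rot: [0.747, 0.665, 0.0, 0.0]
ft_force: [1.9, 0.0, 4.9]
opening: 0.605
grip_force: 40.0
```

```bash
python3 s2.py
```

```text
t 8.25 tcp [ 0.5339 -0.063   0.1362] yaw_y -6.71 tilt [-0.0002  0.0007 -1.    ] q [-0.8553  0.2619  1.0327  1.8869 -0.2482  1.1296  0.1526] 
F [1.8579 0.0362 4.9235] T [-0.0289 -0.2482  0.0077] e7 -0.011094362998846918 open 52.61421709217336 grip 40.00000365078449
[ 0.252   1.8443 -4.9223]
-0.03298688694840315 0.0016114077880047262 [1.2758 1.0359 4.9084]
0.07076115522386581 0.0010088036287925206 [1.3614 0.7547 4.7137]
0.02092203950753623 8.36588424135698e-05 [1.443  1.1439 5.9212]
```

>>> move_arm --rows '[[[0,0,0.0],[0,0,2],-0.2],[[0,0,0.0],[0,0,4],-0.2],[[0,0,0.0],[0,0,6],-0.2],[[0,0,0.0],[0,0,8],-0.2]]'

```text
time: 8.9
tcp_pos: [0.5338, -0.063, 0.1361]
ee_rot: [0.792, 0.61, -0.0, 0.0]
ft_force: [1.4, -2.1, 5.6]
opening: 0.608
grip_force: 40.0
```

```bash
python3 s2.py
```

```text
t 8.9 tcp [ 0.5338 -0.063   0.1361] yaw_y -14.8 tilt [-0.0007  0.0007 -1.    ] q [-0.8773  0.2724  1.0626  1.8876 -0.2619  1.1317  0.0241] 
F [ 1.3996 -2.1443  5.5932] T [-0.407  -0.3572  1.0279] e7 -0.5791805125772953 open 52.85731598527532 grip 39.99901324510574
[-1.7193  1.9047 -5.5908]
0.9409527460767133 -0.6622379086911678 [ 1.9686 -1.2494  5.6581]
0.8456030426535923 -1.3159583508968353 [ 2.22   -2.3942  5.9581]
0.8223360650641596 -1.0307662189006805 [ 1.8816 -1.6959  5.0189]
```

>>> move_arm --rows '[[[0,0,0.0],[0,0,0],0.4],[[0,0,0.0],[0,0,0],0.8],[[0,0,0.0],[0,0,0],1],[[0,0,0.0],[0,0,0],1]]'

```text
time: 9.55
tcp_pos: [0.5333, -0.0626, 0.1358]
ee_rot: [0.792, 0.611, -0.0, -0.0]
ft_force: [-0.0, 0.2, 0.1]
opening: 0.945
grip_force: 0.0
```

```bash
python3 - <<'E'
exec(open("s.py").read())
from workcell import capture
import cv2
c=capture('scene')['color'][:,:,::-1]
o=cv2.imread("pics/scene0.png")
f=lambda im:cv2.resize(im[200:244,298:334],None,fx=11,fy=11,interpolation=2)
cv2.imwrite('pics/c4.png',np.hstack([f(o),f(c)]))
E
```

```text
t 9.55 tcp [ 0.5333 -0.0626  0.1358] yaw_y -14.75 tilt [-0.0001 -0.0005 -1.    ] q [-0.8771  0.2724  1.0619  1.8883 -0.2624  1.1321  0.025 ] 
F [-0.0368  0.1624  0.118 ] T [-0.1411  0.081  -0.0455] e7 -0.005154952086741105 open 82.22048172592312 grip 0.0
[ 0.1476 -0.077  -0.118 ]
```

View pics/c4.png

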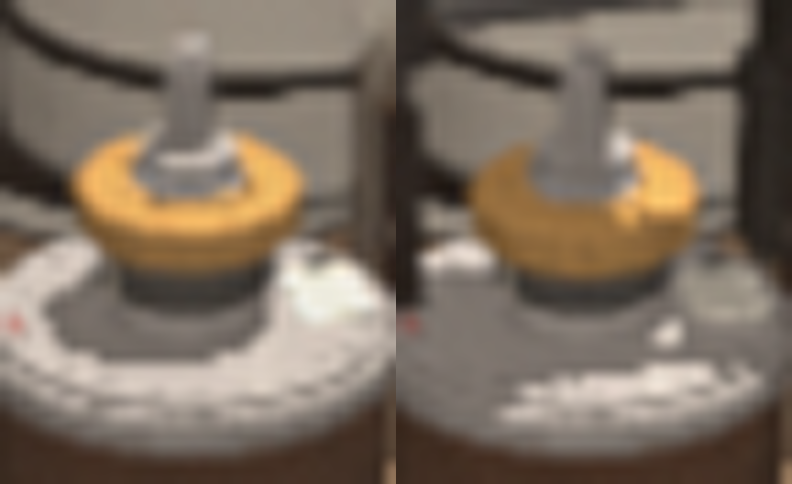

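The lock ring is about 2 mm lower and still level, and the spindle has not moved. Next I'll lift and grip the square spindle end to square it up and locate its axis.

>>> move_arm --rows '[[[0,0,-0.02],[0,0,5],1],[[0,0,-0.037],[0,0,15],0.2],[[0,0,-0.037],[0,0,15],-0.4],[[0,0,-0.037],[0,0,15],-0.6],[[0,0,-0.037],[0,0,15],-1],[[0,0,-0.037],[0,0,15],-1],[[0,0,-0.037],[0,0,15],-1],[[0,0,-0.037],[0,0,15],-1],[[0,0,-0.037],[0,0,15],-1],[[0,0,-0.037],[0,0,15],-1]]' --newtons 10

```text
time: 10.85
tcp_pos: [0.5339, -0.0627, 0.173]
ee_rot: [0.865, 0.502, 0.0, 0.0]
ft_force: [2.2, -0.6, -1.1]
opening: 0.121
grip_force: 10.0
```

```bash
python3 s2.py
```

```text
t 10.85 tcp [ 0.5339 -0.0627  0.173 ] yaw_y -29.73 tilt [ 0.      0.0006 -1.    ] q [-0.959   0.241   1.1488  1.8462 -0.2352  1.2039 -0.2546] 
F [ 2.1832 -0.6297 -1.1161] T [-0.2952 -0.3125 -0.0695] e7 0.06976253120228648 open 10.497990059201069 grip 9.999756859615445
[0.5358 2.2074 1.1175]
-0.08497230540845661 0.06428497843444347 [ 2.0753 -0.9623 -1.4618]
-0.11628052819032228 0.06119735073298216 [ 2.5495 -1.3879 -2.0308]
-0.08513657424289289 0.059992584865540266 [ 2.0432 -1.7732 -1.6799]
```

>>> move_arm --rows '[[[0,0.0002,0],[0,0,0],-1],[[0,0.0002,0],[0,0,0],-1],[[0,0.0002,0],[0,0,0],-1]]' --newtons 35

```text
time: 11.38
tcp_pos: [0.5338, -0.0627, 0.173]
ee_rot: [0.865, 0.502, 0.0, 0.0]
ft_force: [1.7, -0.3, -2.0]
opening: 0.113
grip_force: 35.0
```

```bash
python3 s2.py
```

```text
t 11.38 tcp [ 0.5338 -0.0627  0.173 ] yaw_y -29.73 tilt [-0.0001  0.0001 -1.    ] q [-0.9582  0.2416  1.1484  1.8458 -0.2358  1.2045 -0.254 ] 
F [ 1.7142 -0.3328 -1.9868] T [-0.3245 -0.3942 -0.0765] e7 0.05863559665158391 open 9.86338929770578 grip 34.999222392216325
[0.5613 1.6534 1.987 ]
-0.052767246014900904 0.058145010843873024 [ 2.285  -0.5222 -1.3549]
-0.08232446010786865 0.058138619642704725 [ 2.9869 -1.8274 -1.9048]
-0.0674108028447486 0.057932763593271375 [ 2.1461 -1.136  -1.5953]
```

>>> move_arm --rows '[[[0,0.0002,0],[0,0,0],-0.5],[[0,0.0002,0],[0,0,-10],-0.3],[[0,0.0002,0],[0,0,-20],-0.3],[[0,0.0002,0],[0,0,-30],-0.3],[[0,0.0002,0],[0,0,-40],-0.3],[[0,0.0002,0],[0,0,-50],-0.3],[[0,0.0002,0],[0,0,-60],-0.3],[[0,0.0002,0],[0,0,-70],-0.3],[[0,0.0002,0],[0,0,-80],-0.3],[[0,0.0002,0],[0,0,-90],-0.3]]'

```text
time: 12.78
tcp_pos: [0.5336, -0.0626, 0.1729]
ee_rot: [0.254, 0.967, -0.0, -0.0]
ft_force: [-0.7, 0.4, -0.4]
opening: 0.35
grip_force: 0.0
```

>>> move_arm --rows '[[[0,0,0],[0,0,0],-1],[[0,0,0],[0,0,0],-1],[[0,0,0],[0,0,0],-1],[[0,0,0],[0,0,0],-1],[[0,0,0],[0,0,0],-1]]' --newtons 20

```text
time: 13.4
tcp_pos: [0.5339, -0.0627, 0.1729]
ee_rot: [0.257, 0.966, -0.0, -0.0]
ft_force: [-1.0, 0.1, 0.0]
opening: 0.11
grip_force: 20.0
```

```bash
python3 s2.py
```

```text
t 13.4 tcp [ 0.5339 -0.0627  0.1729] yaw_y 60.24 tilt [ 0.0001 -0.0001 -1.    ] q [-0.7441  0.1726  0.8721  1.8394 -0.1418  1.1941  1.2245] 
F [-0.9608  0.1119  0.0276] T [ 0.0411  0.0735 -0.0551] e7 0.03990855650044978 open 9.607904269743274 grip 19.999926891177893
[ 0.8897 -0.3798 -0.0274]
-0.018816684782660693 0.04467544611543417 [-0.2857  0.8342 -0.311 ]
-0.05811714159866597 0.048366686096414924 [-0.6458  1.0139 -0.7084]
-0.053343096394075196 0.05121893249452114 [-0.1894  1.022   0.6653]
```

The axis is at (0.5339, -0.0627) and the flats at 60.2° / -29.8°. With the camera bias corrected this way, both views put the hub at (0.4514, 0.1793). I'll go to the crank.

>>> move_arm --rows '[[[0,0,0],[0,0,0],0],[[0,0,-0.02],[0,0,0],0.5],[[0,0,-0.06],[0,0,0],1],[[0.032,0.028,-0.065],[0,0,-10],1],[[0.07,0.062,-0.065],[0,0,-20],1],[[0.108,0.095,-0.065],[0,0,-30],1],[[0.145,0.13,-0.05],[0,0,-40],1],[[0.18,0.16,-0.02],[0,0,-50],1],[[0.1916,0.1692,0.03],[0,0,-50.3],1],[[0.1916,0.1692,0.08],[0,0,-50.3],1]]'

```text
time: 14.8
tcp_pos: [0.4511, 0.1809, 0.0918]
ee_rot: [-0.18, 0.984, 0.0, 0.001]
ft_force: [1.1, 0.1, 0.1]
opening: 0.997
grip_force: 0.0
```

```bash
python3 - <<'E'
exec(open("s.py").read())
print(tool(s,(.4514,.1793,.005)))
from workcell import capture
import cv2
c=capture('scene')['color'][:,:,::-1]
f=lambda im:cv2.resize(im[170:270,200:300],None,fx=6,fy=6,interpolation=2)
cv2.imwrite('pics/c5.png',f(c))
E
```

```text
t 14.8 tcp [0.4511 0.1809 0.0918] yaw_y 110.75 tilt [-0.0012  0.0007 -1.    ] q [-1.0483  0.12    0.6177  2.0374 -0.0828  1.0065  1.5432] 
F [1.0891 0.06   0.1121] T [0.0282 0.055  0.0475] e7 -1.0520389303565025 open 86.75440004220052 grip 0.0
[-1.0399 -0.3296 -0.1111]
[ 0.0004 -0.0017  0.0868]
```

View pics/c5.png

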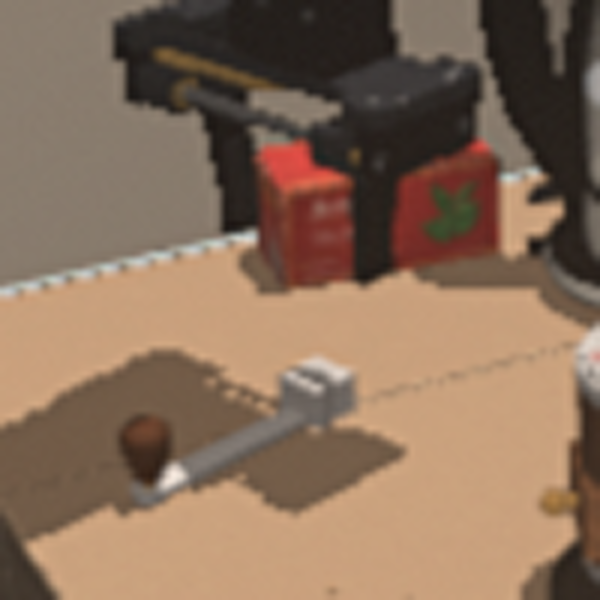

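>>> move_arm --rows '[[[0,0,0.04],[0,0,0],1],[[0,0,0.07],[0,0,0],0.7],[[0,0,0.087],[0,0,0],0.4],[[0,0,0.087],[0,0,0],0.0],[[0,0,0.087],[0,0,0],-0.2],[[0,0,0.087],[0,0,0],-0.3],[[0,0,0.087],[0,0,0],-0.4],[[0,0,0.087],[0,0,0],-0.6],[[0,0,0.087],[0,0,0],-0.8]]' --newtons 12

```text
time: 15.98
tcp_pos: [0.4517, 0.1794, 0.0063]
ee_rot: [-0.179, 0.984, 0.0, 0.0]
ft_force: [-1.4, -0.4, 6.1]
opening: 0.32
grip_force: 12.0
```

>>> move_arm --rows '[[[0,0,0],[0,0,0],-0.8],[[0,0,0],[0,0,0],-0.8],[[0,0,0],[0,0,0],-0.8]]' --newtons 45

```text
time: 16.35
tcp_pos: [0.4517, 0.1794, 0.0063]
ee_rot: [-0.179, 0.984, 0.0, 0.0]
ft_force: [-1.4, -0.0, 6.0]
opening: 0.315
grip_force: 45.0
```

```bash
python3 s.py
```

```text
t 16.35 tcp [0.4517 0.1794 0.0063] yaw_y 110.57 tilt [-0.0003  0.0004 -1.    ] q [-0.9998  0.2699  0.5937  2.1029 -0.2052  0.8236  1.6472] 
F [-1.3981 -0.011   5.9666] T [ 0.0618  0.3855 -0.0005] e7 -0.008742304926272482 open 27.4218089232489 grip 44.972769767045975
[ 1.3112  0.4831 -5.9668]
```

>>> move_arm --rows '[[[0,0,-0.02],[0,0,0],-0.8],[[0,0,-0.06],[0,0,0],-0.8],[[0,0,-0.11],[0,0,0],-0.8],[[0,0,-0.16],[0,0,0],-0.8],[[0,0,-0.205],[0,0,0],-0.8],[[0,0,-0.229],[0,0,3],-0.8],[[0,-0.02,-0.235],[0,0,8],-0.8],[[0.0015,-0.05,-0.235],[0,0,15],-0.8],[[0.003,-0.09,-0.235],[0,0,23],-0.8],[[0.004,-0.13,-0.235],[0,0,31],-0.8]]'

```text
time: 17.6
tcp_pos: [0.4934, 0.0549, 0.2408]
ee_rot: [0.093, 0.996, 0.0, -0.0]
ft_force: [1.2, 0.9, -2.5]
opening: 0.321
grip_force: 45.0
```

```bash
python3 - <<'E'
exec(open("s.py").read())
print(tool(s,(.5339,-.0627,.235)))
from workcell import capture
import cv2
f=lambda im:im
c=capture('scene')['color'][:,:,::-1]; d=capture('top')['color'][:,:,::-1]
np.save("c6.npy",c)
cv2.imwrite('pics/c6.png',np.vstack([cv2.resize(c[120:240,210:370],None,fx=5,fy=5,interpolation=2)]))
E
```

```text
t 17.6 tcp [0.4934 0.0549 0.2408] yaw_y 79.33 tilt [ 0.0003  0.     -1.    ] q [-0.9597 -0.0253  0.759   1.8321  0.0178  1.3282  1.1795] 
F [ 1.2064  0.9408 -2.4931] T [ 0.0627 -0.0573 -0.009 ] e7 0.7077577337622643 open 27.88457633277899 grip 44.9709340184927
[-1.012   1.1478  2.4929]
[-0.0615 -0.1081  0.0058]
```

View pics/c6.png

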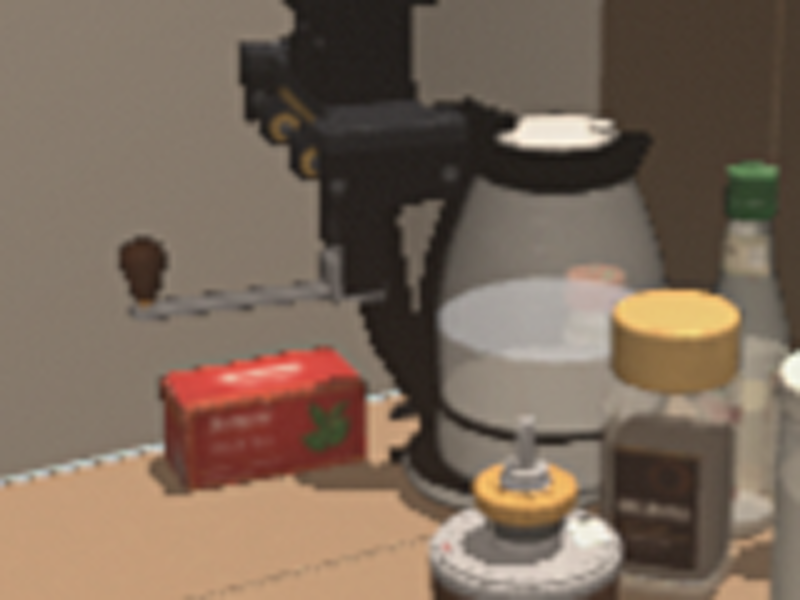

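>>> move_arm --rows '[[[-0.02,-0.035,0],[0,0,6],-0.8],[[-0.04,-0.07,0],[0,0,12],-0.8],[[-0.055,-0.1,0.003],[0,0,17],-0.8],[[-0.0615,-0.108,0.008],[0,0,19.1],-0.8],[[-0.0615,-0.108,0.014],[0,0,19.1],-0.8],[[-0.0615,-0.108,0.014],[0,0,19.1],-0.8],[[-0.0615,-0.108,0.014],[0,0,19.1],-0.8]]'

```text
time: 18.58
tcp_pos: [0.5342, -0.0601, 0.2269]
ee_rot: [0.254, 0.967, 0.0, -0.0]
ft_force: [0.5, -0.3, -2.1]
opening: 0.313
grip_force: 45.0
```

```bash
python3 - <<'E'
exec(open("s.py").read())
print(tool(s,(.5339,-.0627,.2003)))
from workcell import capture
import cv2
c=capture('scene')['color'][:,:,::-1]
o=cv2.resize(c[160:235,270:350],None,fx=8,fy=8,interpolation=2)
for i in range(0,80,10): cv2.putText(o,str(270+i),(i*8,10),0,.35,(0,255,0),1);cv2.line(o,(i*8,10),(i*8,16),(0,255,0))
cv2.imwrite('pics/c7.png',o)
E
```

```text
t 18.57 tcp [ 0.5342 -0.0601  0.2269] yaw_y 60.61 tilt [ 0.0004  0.0003 -1.    ] q [-0.8002  0.1201  0.9102  1.7677 -0.0987  1.3015  1.1907] 
F [ 0.5367 -0.2873 -2.1023] T [-0.0159 -0.0808  0.0112] e7 0.004065874381922185 open 27.257456164906777 grip 44.97378274798393
[-0.6095  0.0125  2.1021]
[-0.001  -0.0025  0.0266]
```

View pics/c7.png

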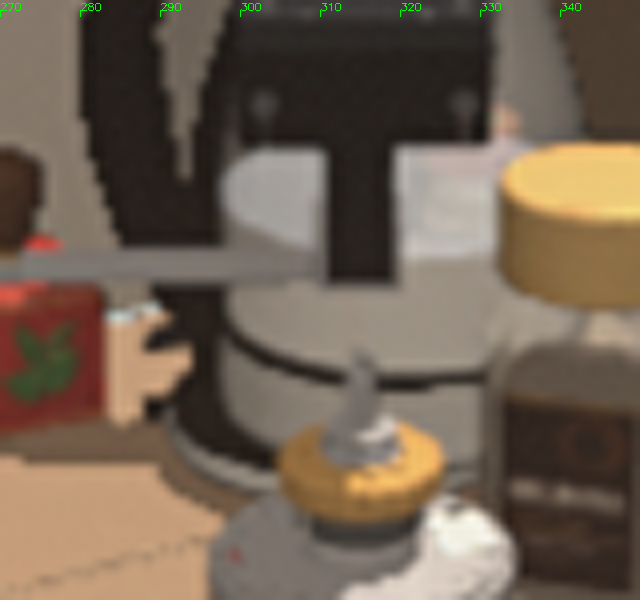

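The crank hangs level, and its arm meets the finger (u 311–320) at row 193. The hub is hard to tell from the kettle, so I'll read pixel rows instead.

```bash
python3 - <<'E'
from h import *
from workcell import env,capture
c=capture('scene')['color']
np.save("c7.npy",c)
for v in range(184,202,1): print(v,[int(x) for x in c[v,300:330].mean(1)])
s=env.get_state();p=s['tcp_pos'];r=R.from_quat(s['ee_rot']).as_matrix()
for x in(-.014,-.0095,.0095,.014):
  print(x,[w2px('scene',p+r@np.array([x,y,z])).round(1) for y,z in((-.014,.006),(-.014,-.016),(.014,-.016))])
E
```

```text
184 [155, 156, 159, 159, 159, 160, 160, 163, 161, 146, 107, 39, 30, 35, 35, 35, 35, 31, 36, 104, 161, 170, 169, 172, 177, 181, 183, 186, 189, 190]
185 [156, 157, 159, 158, 158, 159, 160, 162, 159, 141, 98, 36, 29, 34, 35, 35, 33, 31, 37, 97, 155, 171, 170, 176, 176, 177, 179, 181, 182, 182]
186 [156, 159, 159, 159, 159, 159, 159, 161, 159, 139, 94, 36, 32, 34, 35, 34, 35, 31, 40, 93, 150, 169, 173, 180, 180, 177, 178, 179, 180, 181]
187 [147, 159, 159, 159, 158, 160, 159, 162, 160, 141, 94, 38, 32, 36, 35, 35, 35, 31, 41, 91, 146, 168, 174, 183, 184, 183, 185, 183, 181, 181]
188 [119, 131, 141, 154, 159, 161, 161, 162, 159, 139, 93, 38, 32, 35, 36, 35, 34, 32, 40, 89, 145, 168, 172, 179, 183, 186, 188, 185, 182, 182]
189 [106, 111, 116, 128, 142, 155, 161, 163, 161, 139, 92, 35, 32, 35, 35, 35, 36, 34, 40, 91, 150, 180, 181, 180, 181, 182, 182, 180, 182, 180]
190 [109, 108, 108, 113, 120, 131, 138, 143, 150, 135, 93, 38, 32, 35, 35, 35, 34, 31, 40, 93, 157, 188, 187, 184, 185, 185, 185, 184, 186, 183]
191 [112, 112, 111, 111, 113, 114, 116, 120, 124, 117, 91, 38, 32, 37, 35, 35, 36, 
[... 1178 characters left out ...]
42, 143, 143, 143, 143, 144, 144, 144, 143, 143, 144, 144, 143, 142, 142, 142, 141]
200 [120, 129, 131, 130, 132, 133, 135, 137, 138, 138, 140, 140, 141, 142, 142, 142, 143, 145, 144, 144, 144, 143, 144, 143, 144, 143, 143, 142, 142, 140]
201 [97, 123, 132, 133, 133, 134, 135, 137, 139, 138, 139, 141, 142, 142, 142, 142, 143, 144, 144, 143, 144, 143, 145, 144, 144, 143, 142, 142, 141, 138]
-0.014 [array([319.3, 196.2]), array([319.4, 188.2]), array([319.1, 184.1])]
-0.0095 [array([317.6, 196.2]), array([317.6, 188.2]), array([317.3, 184.1])]
0.0095 [array([310.1, 196.2]), array([310.1, 188.2]), array([310. , 184.1])]
0.014 [array([308.3, 196.2]), array([308.3, 188.2]), array([308.2, 184.1])]
```

>>> move_arm --rows '[[[-0.001,-0.0025,0.01],[0,0,0.4],-0.8],[[-0.001,-0.0025,0.02],[0,0,0.4],-0.8],[[-0.001,-0.0025,0.025],[0,0,0.4],-0.8],[[-0.001,-0.0025,0.028],[0,0,0.4],-0.8],[[-0.001,-0.0025,0.03],[0,0,0.4],-0.8],[[-0.001,-0.0025,0.03],[0,0,0.4],-0.8]]'

```text
time: 19.42
tcp_pos: [0.5341, -0.0639, 0.197]
ee_rot: [0.258, 0.966, -0.0, 0.0]
ft_force: [-0.2, -0.1, -1.3]
opening: 0.316
grip_force: 45.0
```

```bash
python3 s2.py; python3 -c "
from h import *
from workcell import env
s=env.get_state();print(tool(s,(.5339,-.0627,.1743)))"
```

```text
t 19.43 tcp [ 0.5341 -0.0639  0.197 ] yaw_y 60.07 tilt [-0.0001  0.     -1.    ] q [-0.7832  0.1511  0.9113  1.8091 -0.126   1.2419  1.2119] 
F [-0.1826 -0.1277 -1.2923] T [0.0627 0.0238 0.006 ] e7 0.01988955948036164 open 27.453828348857424 grip 44.97369468212128
[ 0.0947 -0.2018  1.2923]
0.03896450557702576 0.008233545231632888 [-0.6175 -0.3947 -2.1907]
-0.026411245175042897 0.002809380821418017 [ 0.3299  0.9745 -1.0019]
0.035283449534827774 0.0009435676474822685 [ 0.2723  0.9902 -2.1433]
[0.0008 0.001  0.0228]
```

>>> move_arm --rows '[[[0.0007,0.001,0.0],[0,0,0],-0.8],[[0.0007,0.001,0.002],[0,0,0],-0.8],[[0.0007,0.001,0.004],[0,0,0],-0.8],[[0.0007,0.001,0.006],[0,0,0],-0.8],[[0.0007,0.001,0.006],[0,0,0],-0.8]]'

```text
time: 20.2
tcp_pos: [0.5339, -0.0628, 0.1908]
ee_rot: [0.258, 0.966, -0.0, -0.0]
ft_force: [0.4, 1.2, -2.0]
opening: 0.32
grip_force: 45.0
```

```bash
python3 s2.py; python3 -c "
from h import *
from workcell import env
s=env.get_state();print(tool(s,(.5339,-.0627,.1743)))"
```

```text
t 20.2 tcp [ 0.5339 -0.0628  0.1908] yaw_y 60.07 tilt [ 0.     -0.0002 -1.    ] q [-0.7821  0.1569  0.9097  1.8178 -0.1311  1.2298  1.214 ] 
F [ 0.3832  1.222  -1.955 ] T [ 0.0006 -0.156   0.0099] e7 0.023190990323200822 open 27.87514255297344 grip 44.97406415641308
[0.2776 1.2505 1.9548]
-0.12135252074533309 0.01157269289251417 [ 0.5289  0.9141 -1.7932]
-0.056944992235456175 0.0058573001297190785 [ 1.073   0.8694 -0.7539]
-0.00698561116121322 0.003592443317756988 [ 1.1272  0.1551 -1.3823]
[0.     0.     0.0167]
```

>>> move_arm --rows '[[[0,0,0.003],[0,0,0],-0.8],[[0,0,0.006],[0,0,0],-0.8],[[0,0,0.009],[0,0,0],-0.8],[[0,0,0.012],[0,0,0],-0.8],[[0,0,0.014],[0,0,0],-0.8],[[0,0,0.0155],[0,0,0],-0.8],[[0,0,0.0165],[0,0,0],-0.8],[[0,0,0.0165],[0,0,0],-0.8]]'

```text
time: 21.35
tcp_pos: [0.5339, -0.0627, 0.1745]
ee_rot: [0.258, 0.966, -0.0, 0.0]
ft_force: [0.4, -0.2, -2.4]
opening: 0.316
grip_force: 45.0
```

```bash
python3 s2.py
```

```text
t 21.35 tcp [ 0.5339 -0.0627  0.1745] yaw_y 60.07 tilt [-0.0001  0.     -1.    ] q [-0.7731  0.176   0.9064  1.8386 -0.1485  1.1975  1.2286] 
F [ 0.3858 -0.2086 -2.4039] T [-0.0632 -0.2719 -0.0193] e7 0.017122867866419256 open 27.4818952849971 grip 44.97413590550423
[-0.4382  0.0117  2.4039]
0.02811811401536318 0.010452509159222245 [ 1.2077 -0.0847 -1.235 ]
0.024772784704497314 0.007868386746849865 [ 1.2275 -0.3954 -0.7137]
0.006420254396163076 0.007038518961053342 [ 1.3815 -0.9454  0.0689]
```

Slid on freely. Now a gentle press to feel the shoulder.

>>> move_arm --rows '[[[0,0,0.0004],[0,0,0],-0.8],[[0,0,0.0008],[0,0,0],-0.8],[[0,0,0.0011],[0,0,0],-0.8],[[0,0,0.0011],[0,0,0],-0.8]]'

```text
time: 22.0
tcp_pos: [0.534, -0.0628, 0.1743]
ee_rot: [0.258, 0.966, 0.0, -0.0]
ft_force: [-4.2, 1.1, 11.5]
opening: 0.312
grip_force: 45.0
```

```bash
python3 s2.py
```

```text
t 22.0 tcp [ 0.534  -0.0628  0.1743] yaw_y 60.06 tilt [ 0.0002  0.0006 -1.    ] q [-0.7725  0.1764  0.9065  1.8386 -0.1496  1.1973  1.2296] 
F [-4.1796  1.1137 11.5421] T [ 0.0725  0.9003 -0.0153] e7 0.004647036694223061 open 27.177621448283322 grip 44.974421337246895
[  4.1798  -1.1132 -11.5421]
0.05511118710480996 0.0029331697442103177 [-4.1695  0.6545 10.6708]
-0.01710862022579137 0.0024220092018367723 [-3.6769  0.7235 11.3825]
-0.026247364104828384 0.002366182452533394 [-4.0026  0.9033 11.4041]
```

>>> move_arm --rows '[[[0,0,-0.0006],[0,0,0],-0.3],[[0,0,-0.0006],[0,0,0],0.2],[[0,0,-0.0006],[0,0,0],0.6],[[0,0,-0.0006],[0,0,0],0.6],[[0,0,-0.02],[0,0,0],0.6],[[0,0,-0.06],[0,0,0],0.6],[[0,0,-0.11],[0,0,0],0.6],[[-0.05,0,-0.14],[0,0,0],0.6],[[-0.1,0,-0.16],[0,0,0],0.6],[[-0.15,0,-0.16],[0,0,0],0.6]]'

```text
time: 23.4
tcp_pos: [0.6662, -0.1375, 0.3349]
ee_rot: [0.257, 0.966, 0.0, 0.001]
ft_force: [1.0, 0.4, 0.3]
opening: 0.797
grip_force: 0.0
```

```bash
python3 - <<'E'
exec(open("s.py").read())
from workcell import capture
import cv2
c=capture('scene')['color'][:,:,::-1]; d=capture('top')['color'][:,:,::-1]
f=lambda im,x,y:cv2.resize(im[y:y+100,x:x+100],None,fx=4,fy=4,interpolation=2)
cv2.imwrite('pics/c8.png',np.hstack([f(c,260,165),f(d,310,170)]))
E
```

```text
t 23.4 tcp [ 0.6662 -0.1375  0.3349] yaw_y 60.23 tilt [-0.0023  0.001  -1.    ] q [-0.4611  0.4878  0.9457  1.2257 -0.391   1.6091  1.4591] 
F [1.0285 0.4078 0.3132] T [-0.0184 -0.0023  0.0052] e7 -0.7066337764263153 open 69.34237042520552 grip 0.0
[-0.6909  0.865  -0.3107]
```

View pics/c8.png

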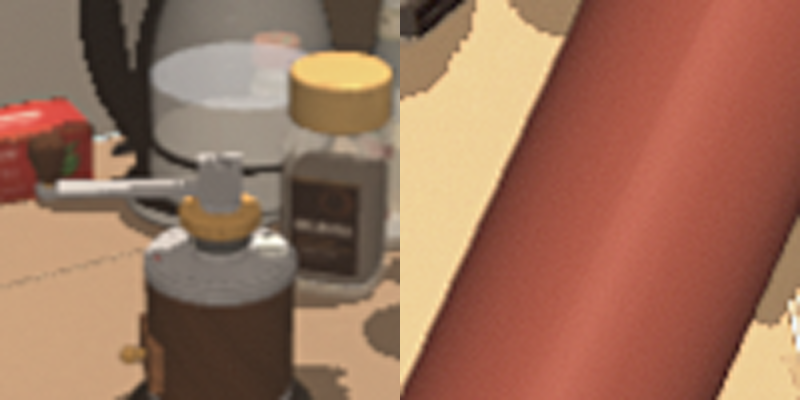

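The crank sits level on the shoulder, hub at (220,180) in the crop, and the gripper is clear. I'll let the arm settle, then hand in.

>>> move_arm --rows '[[[0,0,0],[0,0,0],0.6],[[0,0,0],[0,0,0],0.6],[[0,0,0],[0,0,0],0.6]]'

```text
time: 23.88
tcp_pos: [0.6635, -0.1366, 0.3343]
ee_rot: [0.258, 0.966, 0.001, 0.001]
ft_force: [0.0, 0.5, -0.0]
opening: 0.796
grip_force: 0.0
```

```bash
python3 -c "
from workcell import env
print(env.hand_in())"
```

```text
the job is handed in; nothing more can be done
None
```

I ran the lock ring down and tightened it, seated the crank level on the spindle shoulder, and handed in at about 24 s; the last tightening torque read 0.8–1.0 N m, above the 0.5 aimed for and close to the drag limit, and I couldn't see the index mark to confirm the setting ring stayed put.

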